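# Move the flap door to the scissors cubby

## Robot

A 6-joint arm with a two-finger parallel gripper is mounted at the origin on the work surface. World frame = base frame: x ahead of the robot, y to its left, z up, the work surface at z = 0. Lengths are in m, angles in rad, forces in N, time in s.
With the tool pointing down it reaches from about 0.275 to 0.975 m from the base axis. Payload 8.4 kg.
Tool frame: the origin (TCP) lies midway between the tips of the shut fingers; the grasp point (between the pads) lies 19 mm behind it; z points along the fingers, y is the direction in which the jaws open and shut (so a half turn about z gives the same grasp; the last joint's range is limited). The gripper opens to 92 mm and grips with 3 to 60 N. Pads are 20 mm wide; open, the fingers measure 128 mm over their backs; the gripper's body (75 mm by 189 mm) begins 69 mm behind the grasp point.
Start: joints at [-1.104, 0.353, 1.633, -0, 1.155, -0.002], TCP at [0.282, -0.558, 0.215] pointing down, gripper open.
Joint ranges: [-2.63, 2.63], [-0.92, 2.1], [0.06, 2.66], [-1.3, 4.44], [0, 2.69], [-3.02, 3.02]. Speed limits (rad/s): [2.22, 2.22, 2.79, 3.14, 3.14, 3.14].

## Interface

Orientations are given as a unit quaternion [w, x, y, z].
In Python, from cell import ctrl, inverse_kinematics, snapshot, camera_params, finish_job gives the robot as it stands. The module is installed in compiled form; this text tells all that it offers. Calls block until the motion is done:
- ctrl.reach(position, orientation): joint-space move of the TCP to a pose.
- ctrl.move_straight(position, attitude=None, max_speed=0.15, force_limit=None): straight line of the TCP; attitude=None keeps the orientation; max_speed is the mean speed in m/s. With force_limit (N) it stops when the force on the tool has changed by that much, and returns True; else False.
- ctrl.goto_joints(angles): joint-space move.
- ctrl.let_go() and ctrl.grasp(strength=None): open the fingers fully, or close them until they stop; strength is the grip in N (None keeps the last).
- ctrl.wait(seconds).
- inverse_kinematics(position, orientation): joint angles nearest the present ones, or None.
- snapshot(name): name is "scene" or "top"; returns the picture (420x560x3 uint8, blue, green, red); there is no depth.
- camera_params(name): a dict with "fx", "fy", "cx", "cy" (pixels), "R" (3x3) and "t" (3): a world point X has camera coordinates R X + t. Camera axes: x right, y down, z forward; pixel columns grow to the right and rows downward; lengths in m; the calibration is good to about 2 mm. A picture is of the moment at which its call begins. camera_params takes no time and is no camera call.
A pose or a line that the arm cannot do raises ctrl.Unreachable and nothing moves.
- finish_job(): hands the job in, once; it reports no verdict.
Readings, each from a call of its own:
- ctrl.current_time_s(): time.
- ctrl.current_joints(): joint angles.
- ctrl.current_qd(): joint speeds.
- ctrl.current_tau(): joint torques, N m.
- ctrl.current_tcp_pos(): TCP position.
- ctrl.current_orientation(): TCP orientation.
- ctrl.current_wrist_force(): force on the tool from outside, world axes, zero at the start.
- ctrl.current_wrist_torque(): the same for the moment, N m.
- ctrl.current_grip_width(): opening from 0.0 (shut) to 1.0 (fully open).
Only numpy, scipy, OpenCV 4.12 (cv2) and the standard library are available. Lean on these libraries where they do the work, as an engineer would, in place of code of your own. Each camera call takes 0.05 s, during which the arm holds its last target. There are 200 camera calls.

## Task

The scissors must be closed off and the paint jars opened up for the class: move the yellow flap door from the brown wooden cubby to the blue cubby. Pinch its two red tabs together to draw in the sprung hinge pins, lift it off, lower it into the notches of the blue cubby with its black knob still facing out of the cubby, and let go so that both pins spring fully out into their holes and the door hangs there upright and still. Leave the jam jar, the mug and the tape roll where they are.

Things in the scene. Friction and masses are not known exactly. Their poses are not given: they have to be found in the camera images.
- door: Yellow flap door, 0.3 kg (+-15 %). Origin: middle of its steel hinge barrel (16 mm diameter, 150 mm long along y). z up, +x out of the face with the black knob. The panel, 112 mm wide and 8 mm thick, hangs to 110 mm below the barrel's axis. An 8 mm spring pin sticks 12 mm out of each barrel end; two red upright tabs on the barrel draw them in.
- pin_a_tab (a point): Middle of the outer face of the red tab on the door's +y side: a plate 24 mm wide (x), 6 mm thick (y), rising 9 to 51 mm above the barrel's axis; this point is 30 mm above it, at y = +31 mm with the pin out, +17 mm drawn in. Fingers go astride both tabs from above and close along the door's y, 62 to 34 mm across; squeezed to their stops the tabs carry the door rigidly.
- pin_b_tab (a point): The same on the door's -y side: y = -31 mm with the pin out, -17 mm drawn in.
- pin_a (a joint): Pin and tab on the door's +y side, m: 0 fully out, 0.014 fully drawn in towards the middle (pin end then 2 mm inside the barrel). A spring pushes it out, 5 N at 0, 8.5 N at 0.014. The two pins move independently. A grip of 25 to 30 N holds both in and carries the door.
- pin_b (a joint): The same on the door's -y side.
- door_knob (a point): Face of the black knob (20 mm diameter, standing 18 mm out of the panel) on the outer face of the door, 85 mm below the barrel's axis.
- jar_cubby: Brown wooden cubby with paint jars in it, where the door hangs at the start; fixed. Same shape and frame as tool_cubby.
- jar_cubby_seat (a point): Middle of the barrel's axis when the door hangs on the brown cubby, 135 mm above the table.
- tool_cubby: Blue cubby with scissors in it, doorless, fixed; open front at its +x (roughly away from the robot). Origin on the table under the middle of its hinge axis, which runs along y, 135 mm up. 182 mm wide (y), from 155 mm behind to 25 mm in front of that axis; roof 118 mm high, beginning 37 mm behind the axis. The opening is 126 mm wide; stops inside keep the door from swinging inwards.
- tool_cubby_seat (a point): Middle of the barrel's axis when hung on the blue cubby; axes as tool_cubby. The barrel's ends rest in open-topped 90 degree vee notches, 35 mm wide at the mouth, at 63 to 79 mm either side; outside each a cheek (12 mm thick, top 21 mm above the axis, bevelled outwards) has a 13 mm square pin hole. The barrel has 4 mm end play each way; pins pass between the cheeks only when drawn in.
- jam_jar: Bystander: glass jar with a blue lid, 72 mm diameter, 95 mm high, origin under its centre.
- mug: Bystander: white mug, 76 mm diameter, 85 mm high, origin under its centre.
- tape_roll: Bystander: cardboard tape roll lying flat, 96 mm diameter, 30 mm high, origin under its centre.
Not all that is in view belongs to the job. There is more than one size of the door; the one meant has the size given above.

How it is judged:
By the outcome, as a careful person would: the job done as asked, in the order asked, and still so for the second after the job is handed in, with the robot touching nothing.
It also fails if it takes over 48 s, if anything falls off the work surface, if the arm or the gripper's body presses on something with over 40 N, if the wrist force passes 120 N, or if a joint passes its speed limit or range.

## Working session

There is one attempt and no reset: what is moved stays moved. The work goes in short steps, each a Python script; the robot and the scene stay as the last script left them, time stands still between calls to the robot, and variables do not carry over. Pictures are saved under pics/ and viewed, about 8 in all and at most 12, crops included, and the job is handed in when it is done.

```bash
mkdir -p pics; python3 - <<'E'
from cell import *
import cv2,numpy as np
for n in("scene","top"):
    im=snapshot(n);cv2.imwrite(f"pics/{n}0.png",im)
    p=camera_params(n);print(n,{k:np.round(v,4).tolist() for k,v in p.items()})
a=cv2.imread("pics/scene0.png");b=cv2.imread("pics/top0.png")
cv2.imwrite("pics/s0b.png",cv2.resize(a,(800,600),interpolation=cv2.INTER_CUBIC));cv2.imwrite("pics/t0b.png",cv2.resize(b,(800,600),interpolation=cv2.INTER_CUBIC))
print(ctrl.current_time_s(),ctrl.current_orientation())
E
```

```text
scene {'fx': 523.8353, 'fy': 523.8353, 'cx': 275.0508, 'cy': 214.1353, 'R': [[0.3226, 0.9464, -0.0162], [0.6436, -0.2319, -0.7294], [-0.694, 0.2249, -0.6839]], 't': [-0.2332, -0.281, 1.5776]}
top {'fx': 469.3326, 'fy': 469.3326, 'cx': 279.1246, 'cy': 210.7723, 'R': [[0.0252, -0.9996, 0.0145], [-0.9932, -0.0267, -0.1129], [0.1133, -0.0115, -0.9935]], 't': [0.0333, 0.6099, 1.2786]}
0.1 [-5.85388555e-04  9.72655826e-01  2.32250468e-01 -1.44348509e-04]
```

View pics/s0b.png

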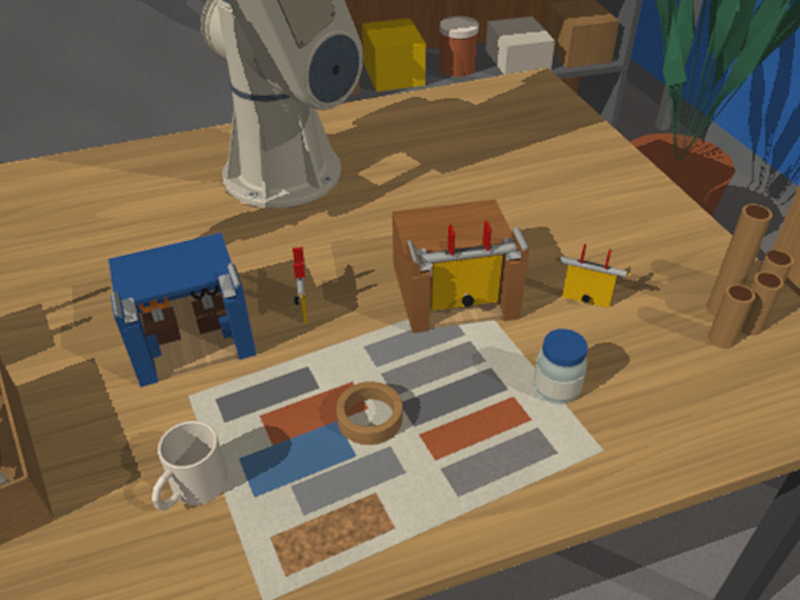

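View pics/t0b.png

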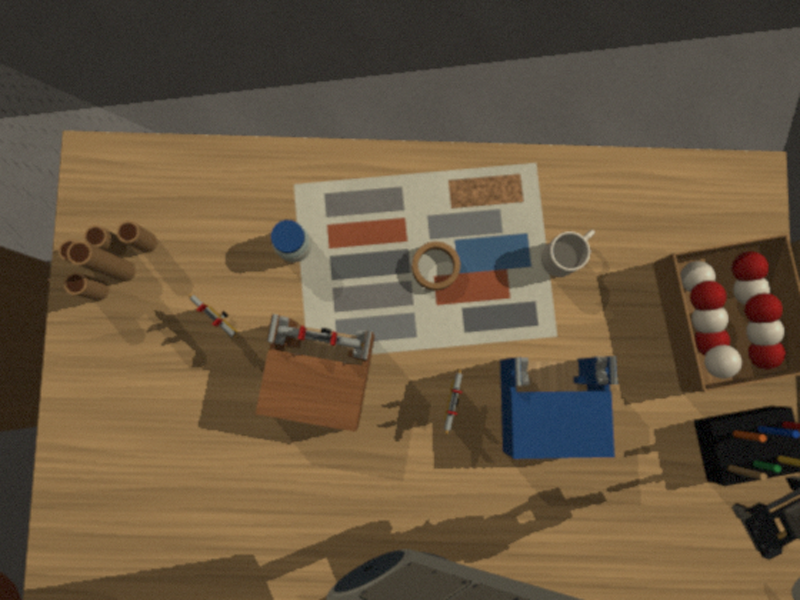

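In the scene view (800x600 pixels), three yellow doors or door-like things show:
- The door hanging on the brown cubby at (465,275).
- A small door at (590,283).
- A small door edge-on at (300,285).

The one on the brown cubby fits by size and place. The blue cubby is at (185,305). One enlarged composite will confirm this.

```bash
cat > h.py <<'E'
from cell import *
import cv2,numpy as np
def ray(n,uv):
    p=camera_params(n);R=np.array(p["R"]);t=np.array(p["t"])
    d=R.T@np.array([(uv[0]-p["cx"])/p["fx"],(uv[1]-p["cy"])/p["fy"],1]);return -R.T@t,d/np.linalg.norm(d)
def plane(n,uv,z):
    c,d=ray(n,uv);return c+d*(z-c[2])/d[2]
def tri(us,ut):
    A=np.zeros((3,3));b=np.zeros(3)
    for n,u in(("scene",us),("top",ut)):
        c,d=ray(n,u);P=np.eye(3)-np.outer(d,d);A+=P;b+=P@c
    return np.linalg.solve(A,b)
def proj(n,X):
    p=camera_params(n);q=np.array(p["R"])@X+np.array(p["t"]);return np.array([p["fx"]*q[0]/q[2]+p["cx"],p["fy"]*q[1]/q[2]+p["cy"]])
def comps(m,off,amin=4):
    n,l,s,c=cv2.connectedComponentsWithStats(m.astype(np.uint8)*255);return [(s[i].tolist(),c[i].round(2)) for i in range(1,n) if s[i][4]>=amin]
E
python3 - <<'E'
from h import *
a=cv2.imread("pics/scene0.png");b=cv2.imread("pics/top0.png")
crops=[(a,280,140,100,75),(b,175,215,100,75),(a,70,160,120,90),(b,340,240,100,75+15)]
t=[cv2.resize(i[y:y+h,x:x+w],(400,300),interpolation=cv2.INTER_CUBIC) for i,x,y,w,h in crops]
cv2.imwrite("pics/c1.png",np.vstack([np.hstack(t[:2]),np.hstack(t[2:])]))
for nm,i in(("scene",a),("top",b)):
    B,G,R=[i[:,:,k].astype(int) for k in range(3)]
    print(nm,"red",[(s,c.tolist()) for s,c in comps((R>90)&(G<R*.35)&(B<R*.35),0)])
    m=(B>60)&(R<B*.45)&(G<B*.75)
    print(nm,"blue",[(s,c.tolist()) for s,c in comps(m,0,60)])
    k,_=cv2.findContours(m.astype(np.uint8),cv2.RETR_EXTERNAL,cv2.CHAIN_APPROX_NONE)
    for q in k:
        if cv2.contourArea(q)>800: print(cv2.approxPolyDP(q,2,True)[:,0].tolist())
E
```

```text
scene red [([338, 155, 6, 20, 80], [340.4, 164.5]), ([314, 158, 4, 20, 70], [315.46, 167.46]), ([406, 171, 4, 13, 16], [407.56, 177.75]), ([205, 173, 8, 22, 131], [208.61, 183.75]), ([425, 175, 3, 8, 9], [425.67, 178.56]), ([424, 184, 1, 4, 4], [424.0, 185.5])]
scene blue [([442, 0, 24, 58, 856], [454.3, 28.12]), ([482, 0, 16, 73, 353], [490.24, 36.48]), ([477, 4, 15, 66, 196], [483.56, 41.03]), ([498, 18, 62, 112, 3629], [538.15, 76.3]), ([486, 36, 13, 39, 85], [492.82, 54.38]), ([489, 44, 13, 33, 84], [495.52, 60.37]), ([492, 45, 21, 35, 136], [501.54, 62.24]), ([77, 164, 84, 55, 2747], [118.94, 188.71]), ([153, 199, 26, 52, 655], [166.23, 226.57]), ([81, 222, 31, 48, 740], [97.76, 244.71]), ([380, 231, 31, 25, 611], [394.96, 243.04])]
[[154, 164], [77, 181], [80, 203], [84, 208], [93, 207], [96, 218], [97, 211], [103, 213], [104, 209], [109, 208], [111, 211], [116, 206], [119, 209], [133, 203], [139, 204], [144, 200], [149, 201], [152, 198], [151, 193], [159, 190], [160, 183]]
[[559, 18], [515, 64], [505, 70], [498, 81], [558, 129]]
top red [([522, 177, 16, 18, 198], [529.98, 184.78]), ([492, 197, 16, 19, 209], [499.87, 205.27]), ([531, 206, 17, 18, 209], [539.38, 213.8]), ([138, 214, 5, 3, 8], [140.0, 215.12]), ([149, 223, 6, 5, 12], [151.25, 224.92]), ([209, 229, 5, 9, 29], [210.86, 233.17]), ([232, 233, 3, 9, 22], [233.05, 236.82]), ([495, 232, 16, 11, 119], [502.97, 236.72]), ([534, 240, 16, 15, 151], [542.38, 246.97]), ([314, 288, 3, 2, 4], [315.0, 288.25])]
top blue [([191, 155, 21, 22, 361], [200.96, 165.42]), ([357, 270, 72, 51, 3159], [392.63, 296.49])]
[[425, 270], [421, 274], [366, 276], [357, 271], [359, 319], [428, 318]]
```

View pics/c1.png

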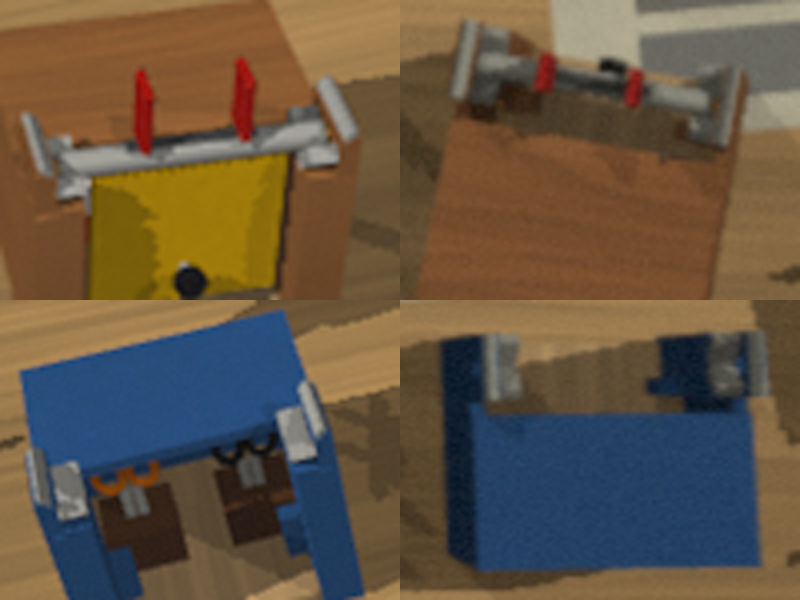

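The crop confirms it: the door hanging on the brown cubby spans the full opening, and both loose doors are smaller. Its red tabs are at scene (340,164) and (315,167), and at top (211,233) and (233,237). The blue cubby is empty, and its cheeks are in view.

```bash
cat > m.py <<'E'
from h import *
def roof(nm,m,z,corn):
    # refine quad by fitting lines to contour points near each rough side, on plane z
    k=max(cv2.findContours(m.astype(np.uint8),cv2.RETR_EXTERNAL,cv2.CHAIN_APPROX_NONE)[0],key=cv2.contourArea)[:,0].astype(float)
    L=[]
    for i in range(4):
        a,b=np.array(corn[i],float),np.array(corn[(i+1)%4],float);d=b-a;l=np.hypot(*d);d/=l
        s=(k-a)@d;e=(k-a)@np.array([-d[1],d[0]]);q=k[(s>.12*l)&(s<.88*l)&(abs(e)<4)]
        v=cv2.fitLine(np.float32(q),cv2.DIST_HUBER,0,.01,.01)[:,0];n=np.array([-v[1],v[0]])
        out=np.mean(corn,0)-v[2:];n*=-np.sign(n@out); p=v[2:]+.5*n   # pixel edge, half pixel out
        L.append((p,v[:2]))
    C=[]
    for i in range(4):
        (p,d),(q,e)=L[i-1],L[i];t=np.linalg.solve(np.c_[d,-e],q-p);C.append(p+t[0]*d)
    return np.array([plane(nm,c,z)[:2] for c in C])
def pose(C,name):  # corners order: rear +y, rear -y, front -y, front +y (cubby frame)
    M=np.array([[-.155,.091],[-.155,-.091],[-.037,-.091],[-.037,.091]])
    U,S,V=np.linalg.svd((M-M.mean(0)).T@(C-C.mean(0)));R=(U@V).T
    t=C.mean(0)-R@M.mean(0);print(name,"axis",t.round(4),"yaw",np.degrees(np.arctan2(R[1,0],R[0,0])).round(2),"res mm",((M@R.T+t-C)*1e3).round(1).tolist())
    return t,np.arctan2(R[1,0],R[0,0])
E
python3 - <<'E'
from m import *
a=cv2.imread("pics/scene0.png");b=cv2.imread("pics/top0.png")
for n in("scene","top"):print(n,ray(n,(280,210))[0].round(3))
for s,t in(((340.4,164.5),(210.86,233.17)),((315.46,167.46),(233.05,236.82))):
    X=tri(s,t);print("tab",X.round(4),proj("scene",X)-s,proj("top",X)-t,"top@z.186",plane("top",t,.186).round(4))
B,G,R=[b[:,:,k].astype(int) for k in range(3)]
m=(B>60)&(R<B*.45)&(G<B*.75)
m[:, :340]=0
pose(roof("top",m,.118,[(359,319),(428,318),(425,272.5),(357.5,272.5)]),"blue top")
hsv=cv2.cvtColor(b,cv2.COLOR_BGR2HSV)
mb=(R>1.65*G)&(R>60)&(G<110); mb[:,:175]=0;mb[:,270:]=0;mb[:235]=0;mb[310:]=0
k=max(cv2.findContours(mb.astype(np.uint8),cv2.RETR_EXTERNAL,cv2.CHAIN_APPROX_NONE)[0],key=cv2.contourArea);print(cv2.approxPolyDP(k,2.5,True)[:,0].tolist())
# steel strips
for nm,i,(x0,y0,x1,y1) in(("top",b,(185,215,265,258)),("top",b,(355,245,435,275)),("scene",a,(70,175,160,225))):
    c=i[y0:y1,x0:x1].astype(int);g=(c.min(2)>85)&(c.max(2)-c.min(2)<22)
    print(nm,[(s,(q+[x0,y0]).tolist()) for s,q in comps(g,0,8)])
B,G,R=[a[:,:,k].astype(int) for k in range(3)]
E
```

```text
scene [ 1.351 -0.199  0.87 ]
top [0.46  0.064 1.339]
tab [0.5329 0.2192 0.1641] [ 0.33359642 -0.03603807] [0.27083095 0.11092783] top@z.186 [0.5318 0.217  0.186 ]
tab [0.5252 0.1635 0.1651] [ 0.28749962 -0.0246212 ] [0.2339833  0.08951492] top@z.186 [0.5242 0.1623 0.186 ]
blue top axis [ 0.4807 -0.244 ] yaw 2.14 res mm [[-1.3, -0.4], [-3.7, 0.1], [3.6, -1.4], [1.3, 1.7]]
[[232, 235], [231, 240], [234, 241], [235, 235]]
top [([49, 0, 31, 3, 66], [245.89, 215.71]), ([3, 6, 6, 18, 46], [190.46, 229.17]), ([11, 7, 5, 3, 8], [198.12, 223.12]), ([50, 6, 30, 30, 353], [251.06, 228.48]), ([10, 13, 10, 5, 37], [199.03, 229.92]), ([36, 18, 7, 2, 9], [224.56, 233.22]), ([53, 21, 14, 6, 60], [244.78, 238.68])]
top [([7, 5, 8, 20, 99], [364.6, 260.14]), ([75, 6, 2, 18, 28], [430.39, 260.89])]
scene [([83, 17, 7, 17, 86], [156.67000000000002, 199.12]), ([7, 28, 8, 18, 57], [80.12, 212.86]), ([15, 34, 12, 16, 135], [90.36, 216.89]), ([37, 42, 3, 7, 12], [107.83, 220.17000000000002]), ([41, 42, 3, 6, 9], [111.67, 219.78])]
```

```bash
python3 - <<'E'
from m import *
a=cv2.imread("pics/scene0.png");b=cv2.imread("pics/top0.png")
ga=a.astype(int);gb=b.astype(int)
print("top rows cols355-374");[print(r,[f"{gb[r,c,0]}/{gb[r,c,2]}" for c in range(356,374)]) for r in(254,260,266)]
print("cols424-436");[print(r,[f"{gb[r,c,0]}/{gb[r,c,2]}" for c in range(416,436)]) for r in(254,260,266)]
c=ga[170:225,150:180];g=(c.min(2)>85)&(c.max(2)-c.min(2)<25)
print([(s,(q+[150,170]).tolist()) for s,q in comps(g,0,8)])
for n,u,z in(("top",(362.5,260),.156),("top",(430.4,260.9),.156),("scene",(80.12,212.86),.15),("scene",(90.36,216.89),.14),("scene",(156.67,199.12),.14)):print(n,u,plane(n,u,z).round(4))
print("tri -y cheek",tri((80.12,212.86),(430.4,260.9)).round(4))
# blue roof rear edge/side edges raw corners, both views
B,G,R=[gb[:,:,k] for k in range(3)]
m=(B>60)&(R<B*.45)&(G<B*.75);m[:,:340]=0
print("top",roof("top",m,.118,[(359,319),(428,318),(425,272.5),(357.5,272.5)]).round(4).tolist())
for u in((154,164),(77,181),(160,186),(84,208)):print("scene",u,plane("scene",u,.118).round(4))
for r in range(268,280):print(r,[f"{gb[r,c,0]}" for c in (375,385,395,405,415,420)],end=' ')
for y in(.091,-.091):
  print()
for n,uv in (("rear",[proj('top',np.array([.4807-.155,-.244+s*.091,.118])) for s in(1,-1)]),):print(n,uv)
E
```

```text
top rows cols355-374
254 ['41/8', '47/15', '45/17', '51/19', '65/47', '80/83', '104/116', '111/117', '97/98', '78/86', '79/88', '78/89', '78/92', '81/114', '86/144', '85/152', '82/151', '83/151']
260 ['48/23', '50/10', '69/22', '75/31', '67/43', '76/72', '98/109', '117/124', '105/103', '92/99', '90/101', '88/98', '80/101', '68/104', '59/102', '55/97', '48/93', '50/92']
266 ['43/8', '45/16', '48/22', '49/18', '59/35', '74/69', '94/106', '114/125', '101/99', '86/88', '91/101', '99/112', '104/118', '95/113', '71/92', '45/77', '49/85', '52/93']
cols424-436
254 ['51/37', '54/52', '55/64', '58/66', '56/66', '53/63', '59/64', '55/61', '52/50', '46/27', '52/34', '65/60', '72/79', '80/90', '89/98', '78/95', '49/92', '45/92', '50/95', '44/92']
260 ['45/29', '56/56', '64/71', '70/78', '73/84', '87/99', '96/107', '98/98', '96/65', '86/39', '61/32', '62/54', '73/79', '75/84', '86/88', '91/101', '51/89', '43/89', '46/90', '49/94']
266 ['45/22', '48/30', '51/51', '68/76', '84/93', '76/86', '62/72', '63/69', '59/67', '55/56', '55/39', '65/56', '71/80', '74/85', '89/100', '97/112', '73/96', '48/89', 
[... 480 characters left out ...]
 -0.3401  0.118 ]
scene (160, 186) [ 0.4131 -0.1647  0.118 ]
scene (84, 208) [ 0.4305 -0.3313  0.118 ]
268 ['50', '56', '48', '51', '41', '52'] 269 ['41', '58', '52', '39', '38', '45'] 270 ['44', '55', '52', '43', '38', '37'] 271 ['41', '55', '52', '39', '31', '33'] 272 ['44', '53', '56', '43', '39', '37'] 273 ['48', '62', '65', '55', '62', '63'] 274 ['82', '86', '92', '87', '88', '91'] 275 ['99', '100', '100', '98', '97', '98'] 276 ['102', '102', '101', '100', '101', '100'] 277 ['103', '101', '102', '100', '102', '102'] 278 ['99', '101', '101', '98', '103', '102'] 279 ['103', '103', '103', '102', '100', '100'] 

rear [array([355.85350457, 319.18260307]), array([426.74581835, 320.89181799])]
```

```bash
cat >> h.py <<'E'
def quat(yaw):  # tool down, tool y = -(door y) ; door yaw
    # 180deg rotation about (cos a, sin a,0): maps z->-z, x->(cos2a,sin2a)
    a=yaw/2; return np.array([0,np.cos(a),np.sin(a),0])
E
python3 - <<'E'
from h import *
r=np.radians
Q=quat(r(-7.9));P=np.array([.529,.1914,.15])
for p,q in((P,Q),(P+[0,0,.17],Q),(np.array([.479,-.2465,.32]),quat(r(1.7))),(np.array([.479,-.2465,.15]),quat(r(1.7)))):
    print(inverse_kinematics(p,q).round(2))
ctrl.move_straight([.34,-.5,.33],max_speed=.2)
ctrl.reach(P+[0,0,.11],Q);print(ctrl.current_time_s(),ctrl.current_joints().round(2) if hasattr(ctrl.current_joints(),'round') else ctrl.current_joints())
print(ctrl.move_straight(P,max_speed=.08,force_limit=12),ctrl.current_tcp_pos(),ctrl.current_wrist_force(),ctrl.current_time_s())
a=snapshot("scene");b=snapshot("top");cv2.imwrite("pics/s1.png",a);cv2.imwrite("pics/t1.png",b)
cv2.imwrite("pics/c2.png",np.hstack([cv2.resize(a[110:260,270:410],(400,430)),cv2.resize(b[170:290,170:282],(400,430))]))
E
```

```text
[ 0.34  0.33  1.83 -0.    0.98  2.05]
[ 0.34  0.17  1.64 -0.    1.33  2.05]
[-0.48  0.13  1.69 -0.    1.32  1.06]
[-0.48  0.29  1.88 -0.    0.97  1.06]
3.5083 [ 0.34  0.21  1.72 -0.    1.21  2.05]
False [0.52933005 0.19152588 0.15050735] [-0.08750228  0.48470194 -0.16303005] 5.0333
```

View pics/c2.png

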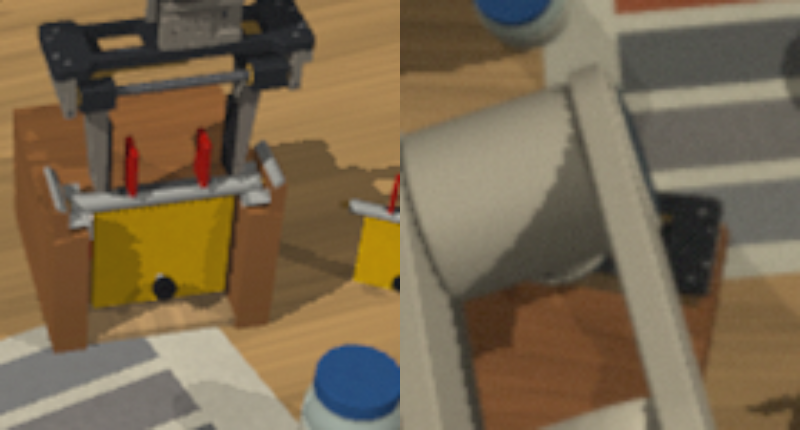

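The fingers straddle the red tabs (crop pixels (131,165) and (203,157)), aligned with the door and clear of the cheeks. Next I grip and lift.

```bash
python3 - <<'E'
from h import *
ctrl.grasp(28);ctrl.wait(.3)
print("w",ctrl.current_grip_width()*92,ctrl.current_wrist_force(),ctrl.current_tcp_pos())
p=np.array([.5290,.1914,.15])
print(ctrl.move_straight(p+[0,0,.04],max_speed=.05,force_limit=15),ctrl.current_wrist_force(),ctrl.current_tcp_pos())
print("w",ctrl.current_grip_width()*92,ctrl.current_time_s())
a=snapshot("scene");cv2.imwrite("pics/s2.png",a);cv2.imwrite("pics/c3.png",cv2.resize(a[100:250,270:410],(560,600),interpolation=cv2.INTER_CUBIC))
E
```

```text
w 33.4207634592635 [-1.62737577 -0.65427886  5.41544771] [0.52906529 0.19141207 0.15019588]
False [-0.87648701 -0.99999848 -3.77564247] [0.52875278 0.19133597 0.1897214 ]
w 33.21480473458506 7.3
```

View pics/c3.png

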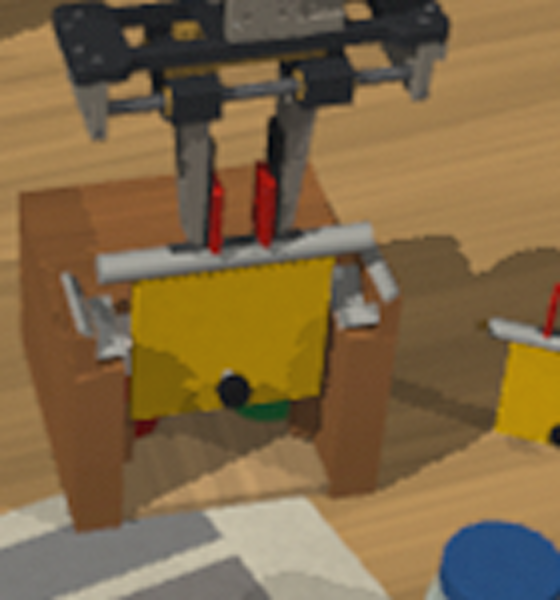

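The door is off, both pins are drawn in, and it hangs straight in the grip. Next I carry it above the blue cubby and check the alignment.

```bash
python3 - <<'E'
from h import *
p=np.array([.5290,.1914,.15]);r=np.radians
print(ctrl.move_straight(p+[0,0,.16],max_speed=.12))
ctrl.reach([.479,-.2465,.31],quat(r(1.7)));ctrl.wait(.2)
print(ctrl.current_tcp_pos(),ctrl.current_grip_width()*92,ctrl.current_time_s(),ctrl.current_wrist_force())
print(ctrl.move_straight([.479,-.2465,.20],max_speed=.08,force_limit=10),ctrl.current_tcp_pos(),ctrl.current_wrist_force())
a=snapshot("scene");b=snapshot("top");cv2.imwrite("pics/s3.png",a);cv2.imwrite("pics/t3.png",b);print(ctrl.current_time_s())
cv2.imwrite("pics/c4.png",np.hstack([cv2.resize(a[110:260,50:190],(400,430),interpolation=cv2.INTER_CUBIC),cv2.resize(b[220:340,340:452],(400,430),interpolation=cv2.INTER_CUBIC)]))
E
```

```text
False
[ 0.47939186 -0.24578504  0.30996835] 33.140450626521 10.3167 [ 0.12859575  0.12082014 -2.40315166]
False [ 0.47931567 -0.2466686   0.20052521] [-0.78237353  0.4115062  -2.88571479]
11.9417
```

View pics/c4.png

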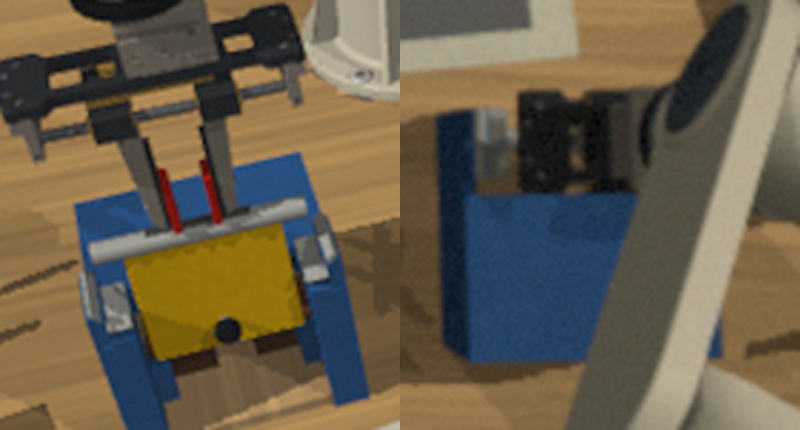

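The door is centred over the opening, with the knob outward and the barrel about 50 mm above the seat. I compare predicted and observed barrel pixels to correct the camera bias before lowering.

```bash
python3 - <<'E'
from h import *
a=cv2.imread("pics/s3.png");yw=np.radians(1.7);c=np.array([.4793,-.2467,.1853]);Y=np.array([-np.sin(yw),np.cos(yw),0])
# mean-shift of yellow panel + red tabs vs predicted
B,G,R=[a[:,:,k].astype(int) for k in range(3)]
y=(R>90)&(G>70)&(B<60);y[:,:90]=0;y[:,175:]=0;y[:170]=0;y[260:]=0
k=max(cv2.findContours(y.astype(np.uint8),cv2.RETR_EXTERNAL,cv2.CHAIN_APPROX_NONE)[0],key=cv2.contourArea)
print("panel",cv2.approxPolyDP(k,2,True)[:,0].tolist())
for s in(1,-1):print("pred panel x=.004 bottom",s,proj("scene",c+Y*s*.056+[.004,0,-.11]).round(1),"barrel end top",proj("scene",c+Y*s*.075+[0,0,.008]).round(1),"bottom",proj("scene",c+Y*s*.075+[.008,0,-.0]).round(1),"tab top outer",proj("scene",c+Y*s*.017+[0.012,0,.051]).round(1))
r=(R>90)&(G<R*.35)&(B<R*.35);print("red",comps(r[:260,:190],0))
bk=np.array([proj("scene",c+Y*s*.014+[0,0,.03]) for s in(1,-1)]);print("tab ctr pred",bk.round(1))
g=(a[:,:,:3].min(2)>75)&(a.max(2).astype(int)-a.min(2)<25)
for col in(78,80,81,82,83,84,85,86,154,155,156,157,158,159,160):
    print(col,np.where(g[165:225,col])[0]+165)
for s in(1,-1):
    for z in(.135,.156):print("cheek/vee",s,z,"in/out cheek",proj("scene",np.array([.479,-.2465,z])+Y*s*.079).round(1),proj("scene",np.array([.479,-.2465,z])+Y*s*.091).round(1))
E
```

```text
panel [[147, 188], [94, 200], [106, 235], [125, 230], [127, 233], [152, 241], [131, 233], [124, 227], [128, 219], [134, 222], [134, 228], [155, 223]]
pred panel x=.004 bottom 1 [156.7 222.5] barrel end top [155.8 177.5] bottom [157.1 182.9] tab top outer [123.6 171. ]
pred panel x=.004 bottom -1 [104.8 235.8] barrel end top [ 80.7 195.2] bottom [ 82.1 200.8] tab top outer [105.9 175.1]
red [([106, 169, 8, 22, 54], array([109.09, 180.61])), ([121, 170, 7, 18, 45], array([123.87, 178.53]))]
tab ctr pred [[123.6 176.1]
 [109.3 179.4]]
78 [197 198 205 206 207 208 209 210 211 212 213]
80 [180 206 207 208 209 210 211 212 213 214 215 216 217 218 219 223]
81 [195 196 197 198 206 207 208 209 210 211 212 213 214 215 216 217 218 219
 220]
82 [195 196 197 198 199 200 207 208 209 210 211 212 213 214 215 216 217 218
 219 220]
83 [179 194 195 196 197 198 199 200 201 211 212 213 214 215 216 217 218 219
 220]
84 [179 194 195 196 197 198 199 200 201 216 217 218 219 220 221]
85 [194 195 196 197 198 199 200 201 210 211 212]
86 [194 195 196 197 198 199 200 201 210 211 212 213 214 215 216 217]
154 [179 180 181 182 183 184 185 193 194 195 196 197 198 199 200]
155 [179 180 181 182 183 184 185 193 194 195 196 197 198 199 200]
156 [167 180 181 182 183 184 193 194 195 196 197 198 199 200 201 202 203 204
 205 206 207]
157 [170 184 193 194 195 196 197 198 199 200 201 202 203 204 205 206 207 208]
158 [173 193 194 195 196 197 198 199 200 201 202 203 204 205 206 207 208]
159 [176 192 193 194 195 196 197 198 199 200 201 202 203 204 205 206 207]
160 [178 179 186 196 197 198 199 200 201 202 203 204 205 206 207]
cheek/vee 1 0.135 in/out cheek [162.4 198.3] [168.  196.9]
cheek/vee 1 0.156 in/out cheek [160.8 190.8] [166.4 189.4]
cheek/vee -1 0.135 in/out cheek [ 86.5 216.9] [ 80.5 218.4]
cheek/vee -1 0.156 in/out cheek [ 83.7 209.4] [ 77.7 210.9]
```

The scene camera agrees with the arm within about 0.3 px (barrel ends predicted at 81 and 157, seen at 81 and 157), and the cheeks' midpoint agrees to about 0.5 mm. I lower under force guard.

```bash
python3 - <<'E'
from h import *
p=[.479,-.2467]
for z,v in((.165,.05),(.1485,.03)):
    hit=ctrl.move_straight(p+[z],max_speed=v,force_limit=8)
    print(hit,ctrl.current_tcp_pos(),ctrl.current_wrist_force(),ctrl.current_wrist_torque(),ctrl.current_time_s())
    if hit:break
a=snapshot("scene");cv2.imwrite("pics/s4.png",a)
cv2.imwrite("pics/c5.png",cv2.resize(a[130:250,60:190],(650,600),interpolation=cv2.INTER_CUBIC))
E
```

```text
False [ 0.47918064 -0.24678747  0.16514173] [ 0.11885246 -0.17383698 -2.1425655 ] [0.05605336 0.01833637 0.0048419 ] 12.7917
True [ 0.47919666 -0.24677863  0.15010612] [-0.07733712  0.69913188  4.40000467] [0.18110419 0.036258   0.40766375] 13.3
```

View pics/c5.png

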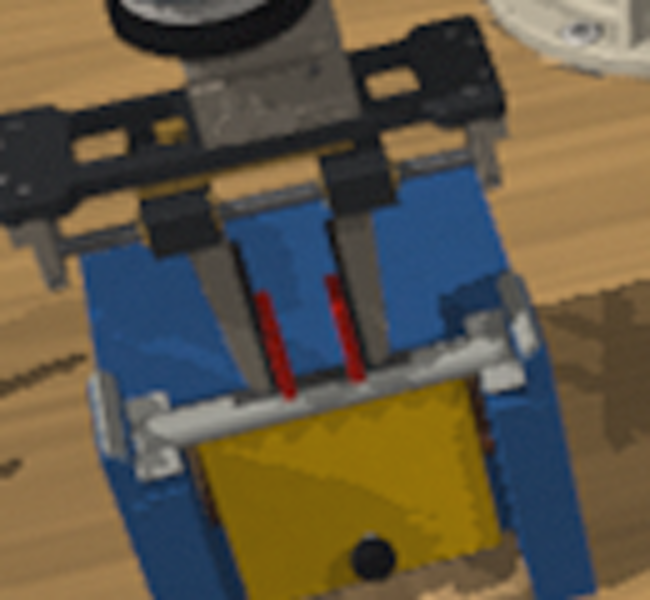

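Contact came exactly at seat height, with the barrel in both notches between the cheeks. I let go, back off and check.

```bash
python3 - <<'E'
from h import *
ctrl.let_go();ctrl.wait(.4)
print(ctrl.current_wrist_force(),ctrl.current_grip_width())
print(ctrl.move_straight([.479,-.2467,.30],max_speed=.1,force_limit=10),ctrl.current_tcp_pos())
ctrl.reach([.42,.0,.36],ctrl.current_orientation());ctrl.wait(.3)
a=snapshot("scene");b=snapshot("top");ctrl.wait(.5);a2=snapshot("scene");print(ctrl.current_time_s(),"diff",np.abs(a.astype(int)-a2)[150:260,60:190].max(2).__gt__(40).sum())
cv2.imwrite("pics/s5.png",a);cv2.imwrite("pics/t5.png",b)
for nm,i,(x0,x1,y0,y1) in(("scene",a,(60,190,120,260)),("top",b,(340,440,220,330))):
    B,G,R=[i[:,:,k].astype(int) for k in range(3)];r=(R>90)&(G<R*.35)&(B<R*.35)
    print(nm,[(s,(c+[x0,y0]).round(1).tolist()) for s,c in comps(r[y0:y1,x0:x1],0)])
yw=np.radians(1.7);c=np.array([.479,-.2467,.135]);Y=np.array([-np.sin(yw),np.cos(yw),0])
for s in(1,-1):print("tab pred out",[proj(n,c+Y*s*.028+[0,0,.03]).round(1) for n in("scene","top")])
cv2.imwrite("pics/c6.png",np.hstack([cv2.resize(a[140:260,60:160+20],(500,500),interpolation=cv2.INTER_CUBIC),cv2.resize(b[235:285,345:445-40+40],(300,150),interpolation=cv2.INTER_CUBIC).copy() if False else cv2.copyMakeBorder(cv2.resize(b[240:290,350:440],(300,167*1),interpolation=cv2.INTER_CUBIC),0,333,0,0,0)]))
E
```

```text
[-0.68231197 -0.47575656  0.13589114] 0.9979627834876008
False [ 0.47870741 -0.24657397  0.29934434]
18.3417 diff 0
scene [([72, 64, 7, 20, 36], [135.3, 193.6]), ([45, 70, 7, 21, 47], [107.7, 200.1])]
top [([47, 35, 3, 9, 18], [387.6, 259.2]), ([70, 35, 2, 9, 13], [410.3, 259.4])]
tab pred out [array([135.6, 193.4]), array([385.9, 259.7])]
tab pred out [array([108.1, 200. ]), array([408.2, 259.6])]
```

View pics/c6.png

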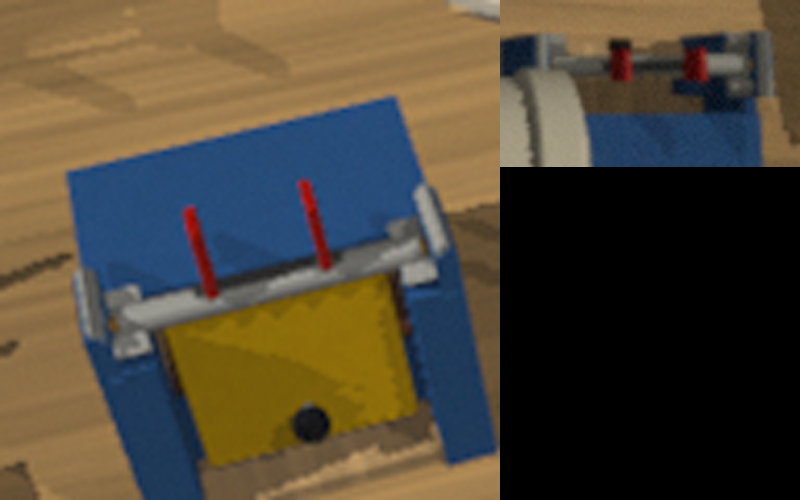

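The door is seated upright and still. Tab separation is 27.6 px in scene and 22.7 px in top, against 27.5 and 22.3 predicted for both pins fully out. Handing in.

```bash
python3 - <<'E'
from h import *
a=cv2.imread("pics/s0b.png");f=lambda n:cv2.imread(n).astype(int)
d=np.abs(f("pics/scene0.png")-f("pics/s5.png")).max(2)>40
for n,(u,v) in dict(jar=(393,256),mug=(133,325),tape=(259,289)).items():print(n,d[v-35:v+35,u-35:u+35].sum())
finish_job()
E
```

```text
jar 0
mug 0
tape 0
the job is handed in; nothing more can be done
```

The yellow door now hangs on the blue cubby with its knob facing out, and the job was handed in at about 18 s of the 48 s allowed. I gripped both red tabs at 28 N, lifted the door off the brown cubby, lowered it until it touched at seat height, let go and backed off.

- **Pins:** the tab spacing matches both pins fully out (27.6 and 22.7 px in the two views, against 27.5 and 22.3 predicted). This is inferred from the tabs, since the pins inside the holes can't be seen directly.
- **Door:** it hangs upright, and two pictures 0.5 s apart showed no change.
- **Bystanders:** the jam jar, mug and tape roll show no pixel change from the first picture.
- **Disagreement:** the two cameras differed by 2–3 mm on the blue cubby's position. I used the scene camera, which matched the arm to about 0.3 px. No check failed.

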